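# Snap the terminal cover into the junction box and keep it pressed

## Robot

A 6-joint arm with a two-finger parallel gripper is mounted at the origin on a cart in front of the work surface, level with it; the furniture and walls round the work are solid. World frame = base frame: x ahead of the robot, y to its left, z up, the work surface at z = 0. Lengths are in mm, angles in rad, forces in N, time in s.
With the tool pointing down it reaches from about 350 to 875 mm from the base axis. Payload 4.2 kg.
Tool frame: the origin (TCP) lies midway between the tips of the shut fingers; the grasp point (between the pads) lies 19 mm behind it; z points along the fingers, y is the line along which they close (so a half turn about z gives the same grasp; the last joint's range is limited). The gripper opens to 85 mm and grips with 20 to 120 N. Pads are 22 mm wide; open, the fingers measure 114 mm over their backs; the gripper's body (76 mm by 85 mm) begins 54 mm behind the grasp point. The pads swing forward as they close: fully open they stand 13 mm farther back than shut.
Start: joints at [1.365, 0.385, 0.008, 0, -1.194, -0.259], TCP at [280.119, 558.688, 231.312] pointing down, gripper open.
Joint ranges: [-3.14, 3.14], [-1.21, 2.06], [-1.07, 1.41], [-3.16, 2.05], [-2.99, -0.16], [-3.1, 3.1]. Speed limits (rad/s): [2.79, 2.79, 3.14, 3.14, 3.14, 3.14].

## Interface

Orientations are given as a unit quaternion [x, y, z, w].
In Python, from bench import arm gives the robot as it stands. The module is installed in compiled form; this text tells all that it offers.
- The arm moves only by the shell command python3 -m handwheel 'ROWS' [OPENING]. ROWS is JSON, a list of rows, each an object of numbers: "x", "y", "z": the shift along the world's x, y, z each as a share of 20 cm, from -1 to 1; "ax", "ay", "az": the turn, a rotation vector about the world's x, y, z each as a share of 90 degrees, from -1 to 1. In form: [{"x": .., "y": .., "z": .., "ax": .., "ay": .., "az": ..}, ...]. A call has exactly 8 rows; each row shifts and turns the commanded pose from where the row before left it; what a row does not reach is not made up. A row lasts 1/10 s, in which the tool goes at most 50 mm and 8.59 degrees, less where a joint would pass 70% of its speed; a pose out of reach is approached as far as the arm can. A call with a number of a shift or a turn outside -1 to 1 is refused whole. A call with a gripper value outside its range is refused whole. OPENING is the opening, from -1 (shut) to 1 (fully open), set as the call begins (- or left out, the last holds). The fingers move at their own pace and stop on an object; the grip force is fixed at half the most. Time passes only in rows, so rows that do not move let the fingers close, or fill a call up. It gives the time, the measured TCP pose, the force, the opening and the grip force at its end, in the units of the state.
- arm.read_state(): the state, without advancing time (a new reading comes with each control period).
- arm.get_image(name): name is "scene" or "top" or "wrist"; returns the picture (480x640x3 uint8, red, green, blue); there is no depth.
- arm.camera_params(name): a dict with "K" (3x3 intrinsics, pixels), "position" and "orientation" of the camera in the world. Camera axes: x right, y down, z forward; pixel columns grow to the right and rows downward; lengths in mm; the calibration is good to about 2 mm. A picture is of the moment at which its call begins: read the wrist's pose just before it. camera_params takes no time and is no camera call; for the wrist camera it gives the pose at the moment of the call.
- arm.job_done(): hands the job in; it is judged then, once.
The state is a dict: "clock": time; "joints": joint angles; "joint_vel": joint speeds; "joint_efforts": joint torques, N m; "position": TCP position; "ee_rot": TCP orientation; "contact_force": force on the tool from outside, world axes, zero at the start; "wrist_torque": the same for the moment, N m; "gripper_width": finger opening in mm; "grasp_force": force on a finger pad.
Only numpy, scipy, OpenCV 4.12 (cv2) and the standard library are available. Lean on these libraries where they do the work, as an engineer would, in place of code of your own. Each camera call takes 0.05 s, during which the arm holds its last target. There are 200 camera calls.

## Task

The grey junction box lies on its back on the bench: swing its door open by the bar handle, to upright or beyond, so that it stays open. Then take the loose ribbed cover by its rib, set it over the terminal base inside the box and press it straight down until it snaps past both latches and lies level, and go on pressing it firmly against the rubber gasket: finish still pressing with the fingers on the cover, do not let go. Leave the screwdriver, the bottle and the marker where they are.

Things in the scene. Friction and masses are not known exactly. Their poses are not given: they have to be found in the camera images.
- junction_box: The box: painted grey steel case lying on its back, fixed to the bench, 190 mm (its x) by 210 mm (its y) by 55 mm high, open on top under the door, walls and floor 4 mm thick. Origin at the centre of its underside; its -x side is the near side with the door's handle, three black cable glands stick out 18 mm from its -y side. Yaw varies by up to 0.3 rad.
- box_door (a joint): The door of the box, a flat grey panel 190 x 210 x 6 mm lying on the box, hinged along the far (+x) edge: 0 shut, grows as the near edge swings up; 1.57 upright, stop at 1.9. A stiff hinge holds it at any angle (about 2 to 4 N at the handle). It starts shut or slightly ajar (up to 0.1).
- box_door_hinge (a point): Middle of the door's hinge line, which runs along the box's y: 98 mm along the box's +x from its centre, 57 mm above the bench. Turns with the box, not with the door.
- box_door_handle (a point): Middle of the door's handle: a round steel bar, 10 mm thick, parallel to the hinge (box's y), 92 mm clear between its two posts, its axis 40 mm above the door's outer face. In the shut door it lies 182 mm nearer than the hinge line (box's -x) and 47 mm above it, and so 104 mm above the bench; it turns about the hinge line with the door. The panel's free edge is 11 mm beyond the bar.
- base: Terminal base on the box's floor, centred in the box: grey plate 80 x 112 x 4 mm with a block, four round-topped corner posts (10 mm thick, 22 mm high, at x +-22, y +-36 mm) that guide the cover, and at each y end a sprung latch nose 15 mm up; pushing the cover past both takes about 8 to 15 N, then the force drops. Origin at the centre of its underside, 4 mm above the bench; axes as the box's.
- base_top (a point): Centre of the gasket's top when it is not pressed, 25.7 mm above the base's underside and 29.7 mm above the bench: the axis onto which the cover's centre must come. Axes as the box's.
- gasket: Rubber gasket 28 x 56 mm on top of the base's block, on which the cover's plate bears; springy, 2.5 N per mm, yields up to 4.5 mm. Snapped on and left alone, the cover presses it by about 0.7 mm (2 N); pressed down 3 mm more, the cover's skirt stops on the base plate.
- cover_grip (a point): Centre of the loose cover's rib, by which it is held: 12 mm thick (cover's x), 50 mm long (y), standing 30 mm up from the plate. The point is 37 mm above the cover's rim and 15 mm above its plate. Over the base it meets the latches at about 58 mm above the bench, snaps past them at about 53 mm, rests snapped on at about 48 mm and is fully pressed at 45 mm.
- cover: The loose cover: grey plastic cap, about 70 g, open side down on the bench, 62 mm (its x) by 90 mm (its y), walls 2.5 mm, top of its plate 22 mm above its rim, rib on top up to 52 mm. Origin at the centre of its rim, z up. It fits either way round (half turn), its y along the base's y, over the posts with 1.5 mm play a side; round post tops let it enter some 3 mm off.
- screwdriver: Bystander: small screwdriver with a fluted handle lying on the bench, 155 mm long, 18 mm thick; origin under its middle.
- reagent_bottle: Bystander: round screw-cap bottle standing on the bench, 52 mm across, 112 mm high; origin under its centre.
- marker: Bystander: marker pen lying on the bench, 137 mm long, 14 mm thick; origin under its middle.
Things that resemble listed ones, but are neither listed nor needed, are in the scene too. Of the things shaped like the cover, the grey one is meant.

How it is judged:
By the outcome, as a careful person would: the job done as asked, in the order asked, and still so for the second after the job is handed in, while the arm keeps its last pose, push and grip.
It also fails if it takes over 70 s, if anything falls off the work surface, if the arm or the gripper's body presses on something with over 40 N, if the wrist force passes 120 N, or if a joint passes its speed limit or range.

## Working session

There is one attempt and no reset: what is moved stays moved. The work goes in short steps, Python scripts to look and compute and a shell command to move; the robot and the scene stay as the last step left them, time stands still between calls to the robot, and variables do not carry over. Pictures are saved under pics/ and viewed, at most 10 in all, crops included, and the job is handed in when it is done.

```bash
mkdir -p pics
cat > h.py <<'E'
import numpy as np, cv2
from bench import arm
from scipy.spatial.transform import Rotation as R
def cam(n):
    p=arm.camera_params(n); return np.array(p["K"]),np.array(p["position"]),R.from_quat(p["orientation"]).as_matrix()
def ray(n,u,v,z,c=None):
    K,P,M=c or cam(n); d=M@np.linalg.solve(K,[u,v,1.]); return P+d*(z-P[2])/d[2]
def proj(n,X,c=None):
    K,P,M=c or cam(n); q=K@(M.T@(np.array(X)-P)); return q[:2]/q[2]
def snap(n,f):
    c=cam(n); im=arm.get_image(n)[:,:,::-1].copy(); cv2.imwrite("pics/"+f,im); return im,c
E
python3 - <<'E'
from h import *
a,_=snap("top","top0.png"); b,_=snap("scene","scene0.png")
for n in("top","scene","wrist"): print(n,cam(n))
s=arm.read_state(); print(s)
E
```

```text
top (array([[593.73693107,   0.        , 317.91758049],
       [  0.        , 593.73693107, 238.96871006],
       [  0.        ,   0.        ,   1.        ]]), array([ 481.06168996, -147.96811686, 1224.99905443]), array([[ 0.01508164, -0.99643528,  0.08300161],
       [-0.99976472, -0.01373348,  0.01678953],
       [-0.01558978, -0.0832353 , -0.99640797]]))
scene (array([[470.99892497,   0.        , 315.56486665],
       [  0.        , 470.99892497, 244.38793185],
       [  0.        ,   0.        ,   1.        ]]), array([ 280.78538073, -768.69848568,  715.77201418]), array([[ 0.91355469, -0.27841839,  0.29648106],
       [-0.40670787, -0.62078499,  0.67023481],
       [-0.0025547 , -0.73287734, -0.680356  ]]))
wrist (array([[359.58009039,   0.        , 320.59267342],
       [  0.        , 359.58009039, 242.75495707],
       [  0.        ,   0.        ,   1.        ]]), array([344.97093783, 526.01987948, 372.17761597]), array([[-0.44843639, -0.85650195, -0.25555667],
       [-0.89381244,  0.43036451,  0.12603854],
       [ 0.00203027,  0.28494   , -0.95854321]]))
{'clock': 0.1, 'joints': array([ 1.36454468e+00,  3.85473240e-01,  6.76355531e-03, -4.25658846e-04,
       -1.19402383e+00, -2.58598271e-01]), 'joint_vel': array([-6.35511816e-04, -1.83528440e-03,  2.96498474e-03,  3.24283249e-03,
        2.85152837e-05, -5.90237973e-04]), 'joint_efforts': array([-2.05284746e-04, -3.93319094e+01,  1.88929403e+01,  4.19790342e+00,
       -2.59977191e-03,  5.09889134e-06]), 'position': array([279.93332254, 558.21444079, 230.33666458]), 'ee_rot': array([ 9.73092137e-01, -2.30414226e-01, -1.72408870e-04,  9.73436929e-04]), 'contact_force': array([0.82837104, 0.82462627, 0.02950418]), 'wrist_torque': array([-0.0383756 ,  0.042257  , -0.02535201]), 'grasp_force': 0.0, 'gripper_width': 85.56726108603826}
```

View pics/top0.png

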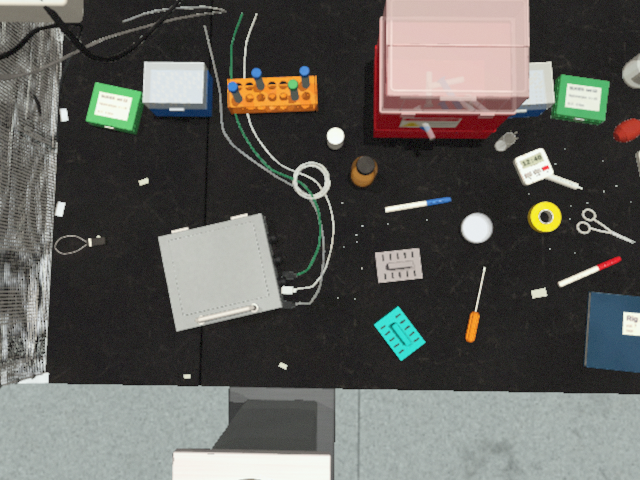

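View pics/scene0.png

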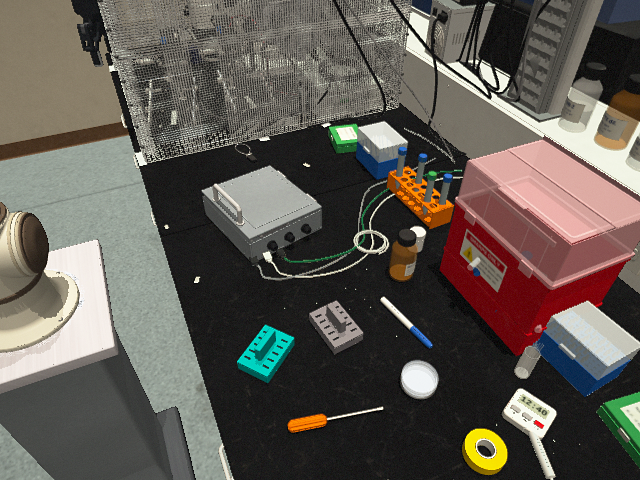

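The box is centred at (222,270) in top and its handle runs from (200,321) to (256,307). There are two ribbed caps: grey at top (399,265), scene (336,325), and teal at top (400,333), scene (265,352). Grey is the one meant. I'll check it in one enlarged crop.

Run:
```python
from h import *
a=cv2.imread("pics/top0.png"); b=cv2.imread("pics/scene0.png")
r=lambda im,x,y,w,h:cv2.resize(im[y:y+h,x:x+w],(400,300),interpolation=cv2.INTER_CUBIC)
m=np.vstack([np.hstack([r(a,140,205,160,120+0),r(b,190,160,140,105)]),np.hstack([r(a,360,235,80,60),r(b,290,285,100,75)])])
cv2.imwrite("pics/crop1.png",m)
```

```text
(no output)
```

View pics/crop1.png

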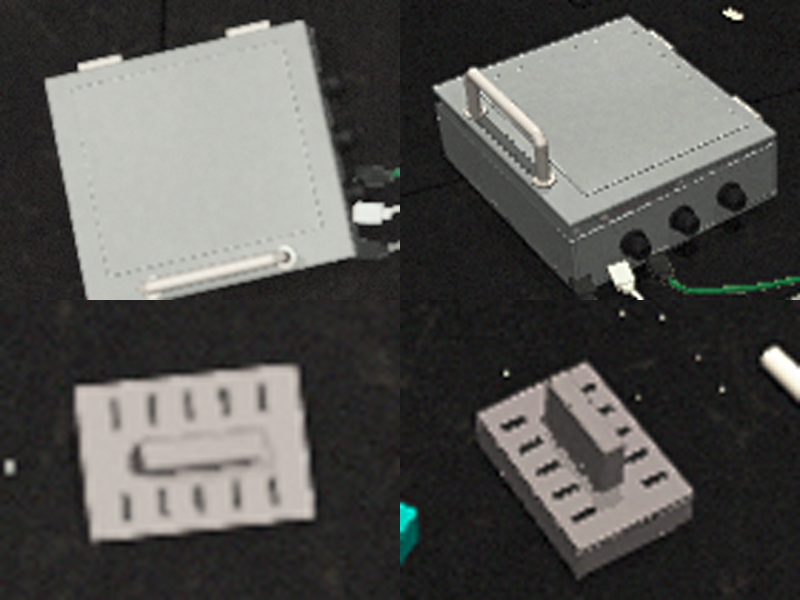

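The crop confirms the grey cap: its rib runs along its long side, and the top view outline is (75..312, 365..540) in the crop. The bar's ends are at top (198.4,320.2) and (255.2,307.4), and scene (215.2,185.2) and (240.4,208.3).

Run:
```python
from h import *
C={n:cam(n) for n in("top","scene")}
def tri(u,v):
    A=[];b=[]
    for n,q in(("top",u),("scene",v)):
        K,P,M=C[n]; d=M@np.linalg.solve(K,[*q,1.]); d/=np.linalg.norm(d); I=np.eye(3)-np.outer(d,d); A.append(I); b.append(I@P)
    return np.linalg.lstsq(np.vstack(A),np.hstack(b),rcond=None)[0]
p=tri((198.4,320.2),(215.2,185.2)); q=tri((255.2,307.4),(240.4,208.3)); print("handle",p,q,(p+q)/2)
a=cv2.imread("pics/top0.png")
# door plane 60: corners
g=cv2.cvtColor(a,cv2.COLOR_BGR2HSV); m=((g[:,:,2]>90)).astype(np.uint8)
for nm,(x0,y0,x1,y1),z in(("door",(150,205,284,335),60),("cover",(368,242,430,290),22)):
    mm=np.zeros_like(m); mm[y0:y1,x0:x1]=m[y0:y1,x0:x1]
    mm=cv2.morphologyEx(mm,cv2.MORPH_OPEN,np.ones((9,9)))
    c=max(cv2.findContours(mm,0,2)[0],key=cv2.contourArea)
    bx=cv2.boxPoints(cv2.minAreaRect(c)); W=np.array([ray("top",*v,z,C["top"]) for v in bx])
    print(nm,bx.round(1).tolist(),W.round(1).tolist(),W.mean(0).round(1),[np.linalg.norm(W[i]-W[i-1]).round(1) for i in range(4)],[np.arctan2(*(W[i]-W[i-1])[[1,0]]).round(3) for i in range(4)])
for n,uv in(("b",(158.4,236.2)),("",(261.6,213.8)),("",(281.6,307.4))): print(ray("top",*uv,60,C["top"]))
```

```text
handle [420.1048086   91.36057684 110.78025492] [445.26452975 -14.7982161  115.25694563] [432.68466918  38.28118037 113.01860028]
door [[153.3000030517578, 233.6999969482422], [260.79998779296875, 209.0], [283.29998779296875, 306.8999938964844], [175.8000030517578, 331.6000061035156]] [[584.1, 197.6, 60.0], [636.1, -14.3, 60.0], [444.1, -62.7, 60.0], [393.0, 146.2, 60.0]] [514.3  66.7  60. ] [np.float64(197.9), np.float64(218.2), np.float64(198.0), np.float64(215.0)] [np.float64(0.263), np.float64(-1.33), np.float64(-2.895), np.float64(1.811)]
cover [[374.20001220703125, 252.0], [419.0, 247.0], [422.5, 278.1000061035156], [377.70001220703125, 283.0]] [[556.4, -242.2, 22.0], [567.8, -332.7, 22.0], [505.1, -339.7, 22.0], [493.7, -249.6, 22.0]] [ 530.7 -291.1   22. ] [np.float64(63.1), np.float64(91.2), np.float64(63.1), np.float64(90.8)] [np.float64(0.118), np.float64(-1.446), np.float64(-3.03), np.float64(1.696)]
[579.25332718 187.32847737  60.        ]
[626.5516708  -16.11894732  60.        ]
[443.0818791  -59.45547405  60.        ]
```

```bash
python3 -m handwheel '[{"x":0.05,"y":-0.2,"az":-0.07},{"x":0.05,"y":-0.2,"az":-0.07},{"x":0.05,"y":-0.2,"az":-0.07},{"x":0.05,"y":-0.2,"az":-0.07},{"x":0.05,"y":-0.2,"az":-0.07},{"x":0.05,"y":-0.2,"az":-0.07},{"x":0.05,"y":-0.2,"az":-0.07},{"x":0.05,"y":-0.2,"az":-0.07}]' 0.2
python3 -m handwheel '[{"x":0.07,"y":-0.2},{"x":0.07,"y":-0.2},{"x":0.07,"y":-0.2},{"x":0.07,"y":-0.2},{"x":0.07,"y":-0.18},{},{},{}]'
python3 - <<'E'
from h import *
s=arm.read_state(); print(s["joints"],R.from_quat(s["ee_rot"]).as_matrix().round(3))
snap("wrist","w1.png"); print(proj("wrist",[432,41,113]))
E
```

```text
[ 1.36454468e+00  3.85473240e-01  6.76355531e-03 -4.25658846e-04
 -1.19402383e+00 -2.58598271e-01] [[ 0.894 -0.448 -0.001]
 [-0.448 -0.894 -0.002]
 [ 0.     0.002 -1.   ]]
[1178.9397034  -535.05709804]invalid input at $[0]: expected keys x, y, z, ax, ay, az
invalid input at $[0]: expected keys x, y, z, ax, ay, az
```

View pics/w1.png

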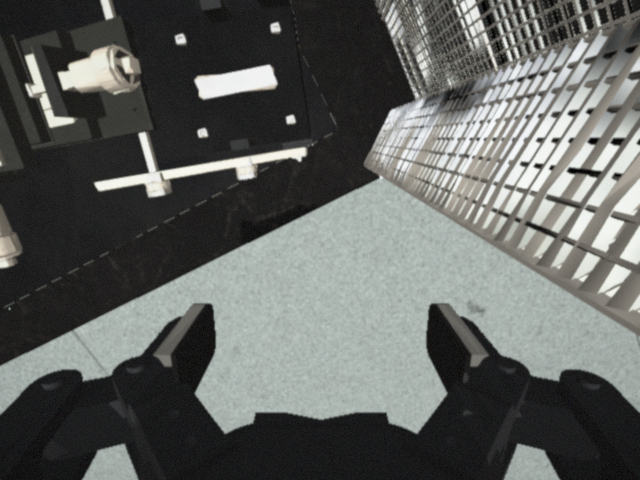

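That picture cost a view: the calls were refused because every row needs all its keys. It does show a mesh screen between the start pose and the bench, with its near foot at about (378,180). I need its position and height before crossing.

Run:
```python
from h import *
w=cam("wrist")
for uv in((378,180),(305,153),(415,95),(375,0),(300,0),(0,360)): print("w",uv,ray("wrist",*uv,0,w).round())
for uv in((140,162),(400,105),(108,2),(385,15)): print("s",uv,ray("scene",*uv,0).round())
for uv in((48,380),(62,0),(0,380)): print("t",uv,ray("top",*uv,0).round())
# height: point on vertical above foot seen in scene
K,P,M=cam("scene")
for y in(360,390,420):
  for uv in((108,2),(385,15)):
    d=M@np.linalg.solve(K,[*uv,1.]); print(y,uv,(P+d*(y-P[1])/d[1]).round())
```

```text
w (378, 180) [279. 492.   0.]
w (305, 153) [337. 547.   0.]
w (415, 95) [338. 427.   0.]
w (375, 0) [428. 429.   0.]
w (300, 0) [458. 490.   0.]
w (0, 360) [287. 983.  -0.]
s (140, 162) [287. 440.   0.]
s (400, 105) [1118.  436.    0.]
s (108, 2) [ 369. 2001.    0.]
s (385, 15) [1534. 1249.    0.]
t (48, 380) [286. 420.   0.]
t (62, 0) [1093.  433.    0.]
t (0, 380) [284. 519.   0.]
360 (108, 2) [317. 360. 424.]
360 (385, 15) [982. 360. 315.]
390 (108, 2) [318. 390. 416.]
390 (385, 15) [1000.  390.  305.]
420 (108, 2) [319. 420. 409.]
420 (385, 15) [1019.  420.  294.]
```

The mesh screen stands at y≈430 from x≈285 outward, and is over 400 mm high. I'll go round its near end at x≈160.

```bash
python3 -m handwheel '[{"x":-0.2,"y":0,"z":0,"ax":0,"ay":0,"az":-0.07},{"x":-0.2,"y":0,"z":0,"ax":0,"ay":0,"az":-0.07},{"x":-0.2,"y":0,"z":0,"ax":0,"ay":0,"az":-0.07},{"x":0,"y":-0.2,"z":0,"ax":0,"ay":0,"az":-0.07},{"x":0,"y":-0.2,"z":0,"ax":0,"ay":0,"az":-0.07},{"x":0,"y":-0.2,"z":0,"ax":0,"ay":0,"az":-0.07},{"x":0,"y":-0.2,"z":0,"ax":0,"ay":0,"az":-0.07},{"x":0.1,"y":-0.2,"z":0,"ax":0,"ay":0,"az":-0.07}]' 0.2
```

```text
clock: 0.95
position: [179.3, 356.8, 231.1]
ee_rot: [0.782, -0.623, -0.0, 0.0]
contact_force: [0.2, 0.9, -0.3]
gripper_width: 51.2
grasp_force: 0.0
```

```bash
python3 -m handwheel '[{"x":0.1,"y":-0.2,"z":0,"ax":0,"ay":0,"az":0},{"x":0.18,"y":-0.14,"z":0,"ax":0,"ay":0,"az":0},{"x":0.18,"y":-0.14,"z":0,"ax":0,"ay":0,"az":0},{"x":0.18,"y":-0.16,"z":0,"ax":0,"ay":0,"az":0},{"x":0.16,"y":-0.2,"z":0,"ax":0,"ay":0,"az":0},{"x":0.16,"y":-0.2,"z":0,"ax":0,"ay":0,"az":0},{"x":0.15,"y":-0.2,"z":0,"ax":0,"ay":0,"az":0},{"x":0.15,"y":-0.15,"z":0,"ax":0,"ay":0,"az":0}]'
python3 - <<'E'
from h import *
s=arm.read_state(); m=R.from_quat(s["ee_rot"]).as_matrix(); print(s["position"],s["joints"].round(2),np.arctan2(m[1,1],m[0,1]))
snap("wrist","w2.png"); print(proj("wrist",[432,41,113]))
E
```

```text
clock: 1.75
position: [431.1, 80.2, 231.4]
ee_rot: [0.782, -0.623, -0.0, -0.0]
contact_force: [0.2, 1.0, 1.1]
gripper_width: 51.1
grasp_force: 0.0
[431.14237557  80.16244623 231.38184734] [ 0.56  0.06 -0.42 -0.   -1.09 -0.33] -2.9164317468397445
[335.4857341  190.07917372]
```

View pics/w2.png

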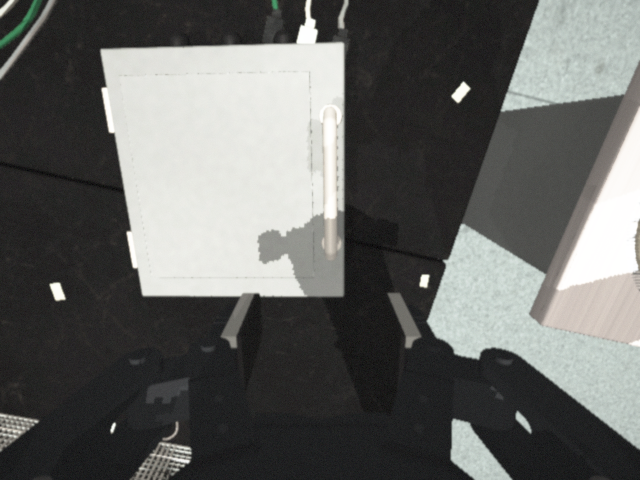

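The wrist view shows the bar from (331,106) to (332,256), with its middle at (331,181) and the box door below it.

Run:
```python
from h import *
c=cam("wrist")
for z in(104,113):
  a,b=ray("wrist",331,108,z,c),ray("wrist",332,254,z,c); print(z,a,b,(a+b)/2,np.linalg.norm(a-b),np.arctan2((a-b)[0],-(a-b)[1]))
for uv in((102,48),(142,296),(344,296),(344,42)): print(ray("wrist",*uv,60,c))
```

```text
104 [447.72934671 -13.23449601 104.        ] [422.43585957  91.74692306 104.        ] [435.08260314  39.25621353 104.        ] 107.98545662485388 0.23642696995999268
113 [447.82074656 -12.55375438 113.        ] [423.37300162  88.91738492 113.        ] [435.59687409  38.18181527 113.        ] 104.37473038622522 0.23642696995999232
[632.28917408 -20.23225673  60.        ]
[584.37502352 186.0575515   60.        ]
[397.17199617 143.94852414  60.        ]
[448.36597114 -65.82289366  60.        ]
```

```bash
python3 -m handwheel '[{"x":0.02,"y":-0.2,"z":0,"ax":0,"ay":0,"az":0},{"x":0,"y":0,"z":-0.17,"ax":0,"ay":0,"az":0},{"x":0,"y":0,"z":-0.17,"ax":0,"ay":0,"az":0},{"x":0,"y":0,"z":-0.17,"ax":0,"ay":0,"az":0},{"x":0,"y":0,"z":-0.1,"ax":0,"ay":0,"az":0},{"x":0,"y":0,"z":-0.08,"ax":0,"ay":0,"az":0},{"x":0,"y":0,"z":0,"ax":0,"ay":0,"az":0},{"x":0,"y":0,"z":0,"ax":0,"ay":0,"az":0}]'
python3 -m handwheel '[{"x":0,"y":0,"z":0,"ax":0,"ay":0,"az":0},{"x":0,"y":0,"z":0,"ax":0,"ay":0,"az":0},{"x":0,"y":0,"z":0,"ax":0,"ay":0,"az":0},{"x":0,"y":0,"z":0,"ax":0,"ay":0,"az":0},{"x":0,"y":0,"z":0,"ax":0,"ay":0,"az":0},{"x":0,"y":0,"z":0,"ax":0,"ay":0,"az":0},{"x":0,"y":0,"z":0,"ax":0,"ay":0,"az":0},{"x":0,"y":0,"z":0,"ax":0,"ay":0,"az":0}]' -1
```

```text
clock: 2.6
position: [434.8, 42.7, 93.5]
ee_rot: [0.783, -0.623, 0.0, 0.0]
contact_force: [0.2, 0.5, 0.2]
gripper_width: 51.4
grasp_force: 0.0
clock: 3.4
position: [432.7, 42.2, 93.3]
ee_rot: [0.782, -0.623, -0.001, 0.001]
contact_force: [-3.5, 2.2, 1.9]
gripper_width: 8.2
grasp_force: 58.4
```

Run:
```python
import numpy as np
f=np.linspace(.315,1.99,17); x=-188*np.cos(f); z=188*np.sin(f)
for a,b in zip(np.diff(x),np.diff(z)): print((a*.9737/200).round(3),(a*.228/200).round(3),(b/200).round(3))
```

```text
0.034 0.008 0.092
0.044 0.01 0.088
0.052 0.012 0.082
0.06 0.014 0.076
0.068 0.016 0.07
0.074 0.017 0.062
0.08 0.019 0.054
0.085 0.02 0.045
0.089 0.021 0.035
0.093 0.022 0.025
0.095 0.022 0.015
0.096 0.022 0.005
0.096 0.022 -0.005
0.095 0.022 -0.015
0.093 0.022 -0.025
0.089 0.021 -0.035
```

```bash
python3 -m handwheel '[{"x":0.034,"y":0.008,"z":0.092,"ax":0,"ay":0,"az":0},{"x":0.044,"y":0.01,"z":0.088,"ax":0,"ay":0,"az":0},{"x":0.052,"y":0.012,"z":0.082,"ax":0,"ay":0,"az":0},{"x":0.06,"y":0.014,"z":0.076,"ax":0,"ay":0,"az":0},{"x":0.068,"y":0.016,"z":0.07,"ax":0,"ay":0,"az":0},{"x":0.074,"y":0.017,"z":0.062,"ax":0,"ay":0,"az":0},{"x":0.08,"y":0.019,"z":0.054,"ax":0,"ay":0,"az":0},{"x":0.085,"y":0.02,"z":0.045,"ax":0,"ay":0,"az":0}]'
```

```text
clock: 4.2
position: [528.9, 65.4, 210.8]
ee_rot: [0.783, -0.622, -0.003, 0.004]
contact_force: [-16.4, 3.8, 10.4]
gripper_width: 7.8
grasp_force: 59.0
```

```bash
python3 -m handwheel '[{"x":0.089,"y":0.021,"z":0.042,"ax":0,"ay":0,"az":0},{"x":0.093,"y":0.022,"z":0.03,"ax":0,"ay":0,"az":0},{"x":0.095,"y":0.022,"z":0.015,"ax":0,"ay":0,"az":0},{"x":0.096,"y":0.022,"z":0.005,"ax":0,"ay":0,"az":0},{"x":0.096,"y":0.022,"z":-0.005,"ax":0,"ay":0,"az":0},{"x":0.095,"y":0.022,"z":-0.015,"ax":0,"ay":0,"az":0},{"x":0.093,"y":0.022,"z":-0.025,"ax":0,"ay":0,"az":0},{"x":0.08,"y":0.02,"z":-0.032,"ax":0,"ay":0,"az":0}]'
python3 - <<'E'
from h import *
snap("scene","s2.png")
E
```

```text
clock: 5.0
position: [681.9, 101.3, 212.0]
ee_rot: [0.783, -0.622, 0.0, -0.001]
contact_force: [-2.0, -0.4, 2.9]
gripper_width: 8.1
grasp_force: 61.3
```

View pics/s2.png

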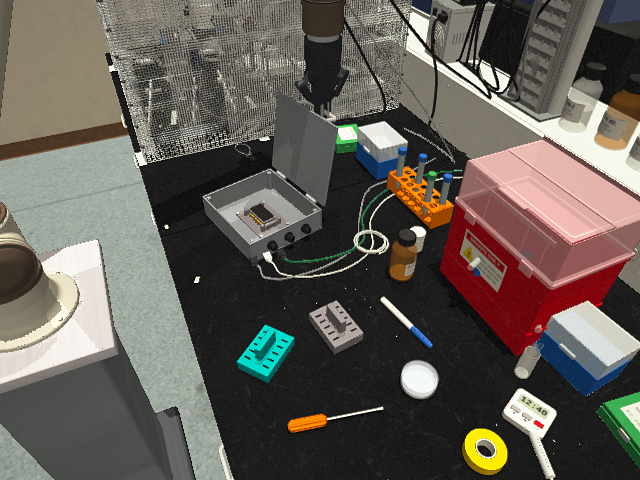

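The door stands past upright. I'll let go of the bar, rise and look into the box from above.

```bash
python3 -m handwheel '[{"x":0,"y":0,"z":0,"ax":0,"ay":0,"az":0},{"x":0,"y":0,"z":0,"ax":0,"ay":0,"az":0},{"x":0,"y":0,"z":0,"ax":0,"ay":0,"az":0},{"x":0,"y":0,"z":0.08,"ax":0,"ay":0,"az":0},{"x":0,"y":0,"z":0.12,"ax":0,"ay":0,"az":0},{"x":0,"y":0,"z":0.15,"ax":0,"ay":0,"az":0},{"x":0,"y":0,"z":0.15,"ax":0,"ay":0,"az":0},{"x":0,"y":0,"z":0.15,"ax":0,"ay":0,"az":0}]' -0.35
python3 -m handwheel '[{"x":-0.15,"y":-0.03,"z":0,"ax":0,"ay":0,"az":0},{"x":-0.2,"y":-0.04,"z":0,"ax":0,"ay":0,"az":0},{"x":-0.2,"y":-0.04,"z":0,"ax":0,"ay":0,"az":0},{"x":-0.2,"y":-0.04,"z":0,"ax":0,"ay":0,"az":0},{"x":-0.1,"y":-0.03,"z":0,"ax":0,"ay":0,"az":0},{"x":0,"y":0,"z":-0.15,"ax":0,"ay":0,"az":0},{"x":0,"y":0,"z":-0.15,"ax":0,"ay":0,"az":0},{"x":0,"y":0,"z":0,"ax":0,"ay":0,"az":0}]'
python3 - <<'E'
from h import *
s=arm.read_state(); print(s["joints"].round(2))
snap("wrist","w3.png"); print(proj("wrist",[510.5,64,29.7]))
E
```

```text
clock: 5.85
position: [680.6, 99.9, 341.6]
ee_rot: [0.782, -0.623, -0.0, 0.0]
contact_force: [1.5, 0.3, -0.8]
gripper_width: 28.0
grasp_force: 0.0
clock: 6.65
position: [508.2, 63.4, 276.6]
ee_rot: [0.782, -0.623, -0.003, 0.003]
contact_force: [-0.5, -0.7, -0.7]
gripper_width: 27.8
grasp_force: 0.0
[ 0.44  0.16 -0.18 -0.   -1.23 -0.21]
[319.46680357 205.00449496]
```

View pics/w3.png

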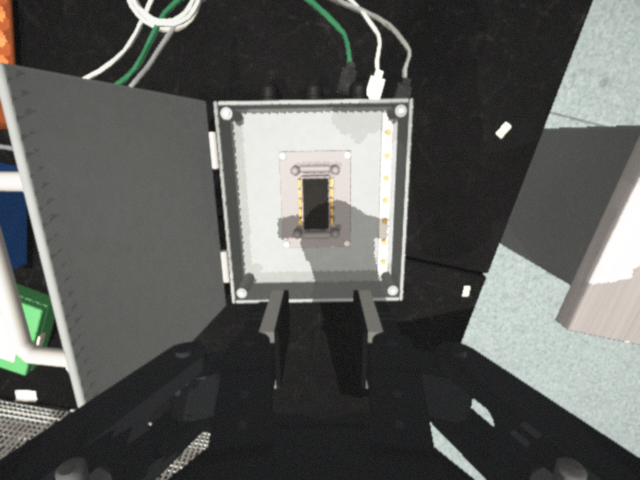

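The wrist view shows the open box and the base. The posts are at (296,171), (335,171), (298,232) and (336,232), the dark gasket centre is at (317,203), and the box rim corners are at (215,101), (412,99), (404,299) and (233,302).

Run:
```python
from h import *
im=cv2.imread("pics/w3.png"); c=cam("wrist")
P=[ray("wrist",*u,25,c) for u in((296,171),(335,171),(336,232),(298,232))]
print("posts",np.round(P,1).tolist(),np.mean(P,0),[np.linalg.norm(P[i]-P[i-1]).round(1) for i in range(4)])
g=(im.max(2)<55).astype(np.uint8); mm=np.zeros_like(g); mm[172:240,296:340]=g[172:240,296:340]; mm=cv2.morphologyEx(mm,cv2.MORPH_OPEN,np.ones((5,5)))
cc=max(cv2.findContours(mm,0,2)[0],key=cv2.contourArea); b=cv2.boxPoints(cv2.minAreaRect(cc)); print(b)
W=np.array([ray("wrist",*u,29.7,c) for u in b]); print("gasket",W.mean(0),[np.linalg.norm(W[i]-W[i-1]).round(1) for i in range(4)])
B=np.array([ray("wrist",*u,55,c) for u in((215,101),(412,99),(404,299),(233,302))]); print("rim",B.round(1).tolist(),B.mean(0))
W=[ray("wrist",*u,8,c) for u in((280,152),(350,151),(351,247),(284,247))];print("plate",np.mean(W,0))
for k in(0,1):
  pass
a=P[0]-P[3];b_=P[1]-P[2]; print([np.arctan2(v[0],-v[1]).round(3) for v in(a,b_,B[0]-B[3],B[1]-B[2])])
s=arm.read_state();m=R.from_quat(s["ee_rot"]).as_matrix();print(np.arctan2(m[1,1],m[0,1])+np.pi)
# top view check, door now open
im,c=snap("top","t3.png")
```

```text
posts [[543.4, 34.2, 25.0], [502.2, 24.7, 25.0], [485.0, 91.0, 25.0], [527.2, 100.6, 25.0]] [514.45906253  62.61536888  25.        ] [np.float64(68.4), np.float64(42.3), np.float64(68.5), np.float64(43.3)]
[[305. 203.]
 [327. 203.]
 [327. 228.]
 [305. 228.]]
gasket [511.58656674  76.48971665  29.7       ] [np.float64(28.3), np.float64(24.2), np.float64(28.3), np.float64(24.7)]
rim [[630.6, -15.8, 55.0], [448.6, -59.6, 55.0], [396.1, 141.7, 55.0], [581.1, 187.7, 55.0]] [514.10165132  63.49181564  55.        ]
plate [514.19395902  64.24329488   8.        ]
[np.float64(0.24), np.float64(0.254), np.float64(0.239), np.float64(0.255)]
0.226177522416954
```

```bash
python3 -m handwheel '[{"x":0.014,"y":-0.2,"z":0,"ax":0,"ay":0,"az":-0.0085},{"x":0.014,"y":-0.22,"z":0,"ax":0,"ay":0,"az":-0.0085},{"x":0.014,"y":-0.22,"z":0,"ax":0,"ay":0,"az":-0.0085},{"x":0.014,"y":-0.23,"z":0,"ax":0,"ay":0,"az":-0.0085},{"x":0.014,"y":-0.23,"z":-0.1,"ax":0,"ay":0,"az":-0.0085},{"x":0.014,"y":-0.22,"z":-0.1,"ax":0,"ay":0,"az":-0.0085},{"x":0.014,"y":-0.22,"z":-0.1,"ax":0,"ay":0,"az":-0.0085},{"x":0.014,"y":-0.2,"z":-0.1,"ax":0,"ay":0,"az":-0.0085}]' 0.2
python3 -m handwheel '[{"x":0,"y":0,"z":0,"ax":0,"ay":0,"az":0},{"x":0,"y":0,"z":0,"ax":0,"ay":0,"az":0},{"x":0,"y":0,"z":0,"ax":0,"ay":0,"az":0},{"x":0,"y":0,"z":0,"ax":0,"ay":0,"az":0},{"x":0,"y":0,"z":0,"ax":0,"ay":0,"az":0},{"x":0,"y":0,"z":0,"ax":0,"ay":0,"az":0},{"x":0,"y":0,"z":0,"ax":0,"ay":0,"az":0},{"x":0,"y":0,"z":0,"ax":0,"ay":0,"az":0}]'
python3 - <<'E'
from h import *
s=arm.read_state();m=R.from_quat(s["ee_rot"]).as_matrix();print("yaw",np.arctan2(m[1,1],m[0,1])+np.pi)
im,c=snap("wrist","w4.png"); print(proj("wrist",[530.7,-291.1,22],c),proj("wrist",[530.7,-291.1,52],c))
E
```

```text
clock: 7.55
position: [535.0, -286.1, 201.8]
ee_rot: [0.748, -0.664, 0.002, -0.001]
contact_force: [1.0, 0.8, 0.3]
gripper_width: 51.3
grasp_force: 0.0
clock: 8.35
position: [533.8, -283.1, 200.4]
ee_rot: [0.748, -0.663, 0.0, -0.0]
contact_force: [0.7, 0.4, -0.6]
gripper_width: 51.1
grasp_force: 0.0
yaw 0.12005611465578214
[325.27517453 210.72552621] [325.71904167 217.98298889]
```

View pics/w4.png

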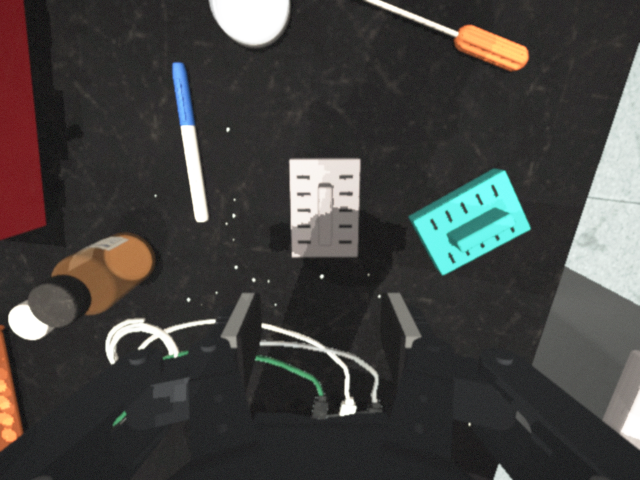

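The grey cover is seen squarely: outline (290,158) to (359,257), centre (325,207.5), within 3 px of where I predicted. I'll go down onto its rib.

```bash
python3 -m handwheel '[{"x":-0.015,"y":-0.048,"z":-0.1,"ax":0,"ay":0,"az":0},{"x":0,"y":0,"z":-0.17,"ax":0,"ay":0,"az":0},{"x":0,"y":0,"z":-0.17,"ax":0,"ay":0,"az":0},{"x":0,"y":0,"z":-0.17,"ax":0,"ay":0,"az":0},{"x":0,"y":0,"z":-0.15,"ax":0,"ay":0,"az":0},{"x":0,"y":0,"z":-0.1,"ax":0,"ay":0,"az":0},{"x":0,"y":0,"z":-0.02,"ax":0,"ay":0,"az":0},{"x":0,"y":0,"z":0,"ax":0,"ay":0,"az":0}]' 0.2
python3 -m handwheel '[{"x":0,"y":0,"z":0,"ax":0,"ay":0,"az":0},{"x":0,"y":0,"z":0,"ax":0,"ay":0,"az":0},{"x":0,"y":0,"z":0,"ax":0,"ay":0,"az":0},{"x":0,"y":0,"z":0,"ax":0,"ay":0,"az":0},{"x":0,"y":0,"z":0,"ax":0,"ay":0,"az":0},{"x":0,"y":0,"z":0,"ax":0,"ay":0,"az":0},{"x":0,"y":0,"z":0,"ax":0,"ay":0,"az":0},{"x":0,"y":0,"z":0,"ax":0,"ay":0,"az":0}]' -1
```

```text
clock: 9.2
position: [530.7, -293.1, 23.8]
ee_rot: [0.748, -0.664, -0.0, 0.0]
contact_force: [0.6, -0.3, 0.7]
gripper_width: 51.3
grasp_force: 0.0
clock: 10.0
position: [531.8, -293.3, 25.7]
ee_rot: [0.748, -0.663, 0.001, -0.0]
contact_force: [-0.8, 0.5, 5.6]
gripper_width: 11.1
grasp_force: 59.5
```

Gripped (11 mm on the rib). Lifting and carrying it over the base.

```bash
python3 -m handwheel '[{"x":0,"y":0,"z":0.1,"ax":0,"ay":0,"az":0},{"x":0,"y":0,"z":0.17,"ax":0,"ay":0,"az":0},{"x":0,"y":0,"z":0.17,"ax":0,"ay":0,"az":0},{"x":-0.01,"y":0.15,"z":0.1,"ax":0,"ay":0,"az":0.01},{"x":-0.01,"y":0.2,"z":0,"ax":0,"ay":0,"az":0.01},{"x":-0.01,"y":0.2,"z":0,"ax":0,"ay":0,"az":0.01},{"x":-0.01,"y":0.2,"z":0,"ax":0,"ay":0,"az":0.01},{"x":-0.01,"y":0.2,"z":0,"ax":0,"ay":0,"az":0.01}]'
python3 -m handwheel '[{"x":-0.01,"y":0.2,"z":0,"ax":0,"ay":0,"az":0.01},{"x":-0.01,"y":0.2,"z":0,"ax":0,"ay":0,"az":0.01},{"x":-0.01,"y":0.2,"z":0,"ax":0,"ay":0,"az":0.003},{"x":-0.01,"y":0.2,"z":0,"ax":0,"ay":0,"az":0},{"x":0,"y":0.03,"z":0,"ax":0,"ay":0,"az":0},{"x":0,"y":0,"z":0,"ax":0,"ay":0,"az":0},{"x":0,"y":0,"z":0,"ax":0,"ay":0,"az":0},{"x":0,"y":0,"z":0,"ax":0,"ay":0,"az":0}]'
python3 - <<'E'
from h import *
s=arm.read_state();m=R.from_quat(s["ee_rot"]).as_matrix();print("yaw",np.arctan2(m[1,1],m[0,1])+np.pi,s["position"])
im,c=snap("wrist","w5.png"); print(proj("wrist",[513,63.3,25],c)); snap("top","t5.png");snap("scene","s5.png")
a=cv2.imread("pics/w5.png"); b=cv2.imread("pics/scene5.png") if 0 else cv2.imread("pics/s5.png")
cv2.imwrite("pics/v5.png",np.hstack([cv2.resize(a[60:420,160:480],(400,450)),cv2.resize(b[130:310,190:350],(400,450))]))
E
```

```text
clock: 10.8
position: [519.9, -101.5, 132.0]
ee_rot: [0.774, -0.634, -0.0, 0.0]
contact_force: [0.6, 0.5, -0.9]
gripper_width: 10.9
grasp_force: 58.6
clock: 11.6
position: [512.5, 61.9, 132.0]
ee_rot: [0.784, -0.62, -0.0, 0.0]
contact_force: [0.2, 0.7, -0.6]
gripper_width: 10.9
grasp_force: 58.6
yaw 0.23248279941207395 [512.54388799  61.86732787 132.00579693]
[319.55350599 242.53990999]
```

View pics/v5.png

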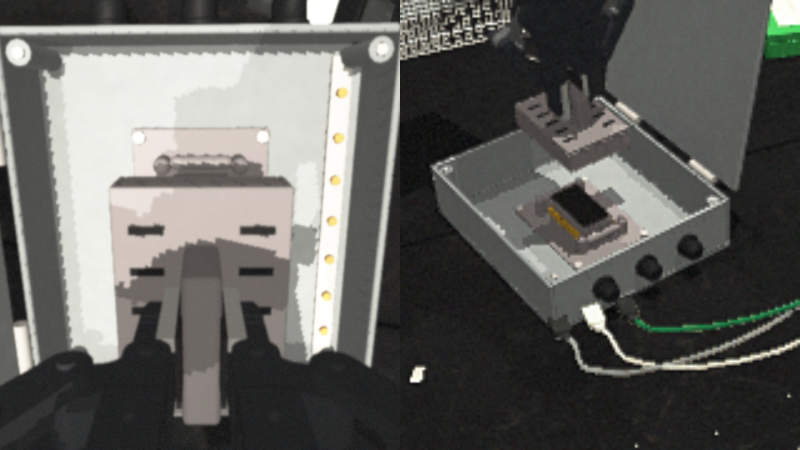

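The cover's midline is at crop x 201 and the front posts' midline at 201, so they line up across. Next I check along the box's y from the front edges: posts at crop row 165, cover's plate edge at row 187.

Run:
```python
from h import *
c=cam("wrist"); e=np.array([np.sin(.234),-np.cos(.234)]) # -y box
f=lambda x,y,z:ray("wrist",160+x*.8,60+y*.8,z,c)[:2]
print("base by posts",f(201,165,24)-36*e,"by plate holes?",f(200.5,127,8)-56*e)
print("cover by plate edge",f(201.5,187,129)-45*e,"rim",f(201.5,178,107)-45*e)
```

```text
base by posts [512.41937496  62.89975454] by plate holes? [512.57258298  63.33332062]
cover by plate edge [512.21202446  63.33680994] rim [511.95097679  64.26708824]
```

Aligned within 1 mm. Going down.

```bash
python3 -m handwheel '[{"x":0,"y":0,"z":-0.1,"ax":0,"ay":0,"az":0},{"x":0,"y":0,"z":-0.12,"ax":0,"ay":0,"az":0},{"x":0,"y":0,"z":-0.08,"ax":0,"ay":0,"az":0},{"x":0,"y":0,"z":-0.05,"ax":0,"ay":0,"az":0},{"x":0,"y":0,"z":-0.03,"ax":0,"ay":0,"az":0},{"x":0,"y":0,"z":-0.025,"ax":0,"ay":0,"az":0},{"x":0,"y":0,"z":-0.015,"ax":0,"ay":0,"az":0},{"x":0,"y":0,"z":0,"ax":0,"ay":0,"az":0}]'
```

```text
clock: 12.55
position: [512.9, 63.0, 48.3]
ee_rot: [0.785, -0.62, 0.0, -0.0]
contact_force: [-0.3, -0.3, -1.2]
gripper_width: 11.1
grasp_force: 58.6
```

```bash
python3 -m handwheel '[{"x":0,"y":0,"z":-0.01,"ax":0,"ay":0,"az":0},{"x":0,"y":0,"z":-0.01,"ax":0,"ay":0,"az":0},{"x":0,"y":0,"z":-0.01,"ax":0,"ay":0,"az":0},{"x":0,"y":0,"z":-0.01,"ax":0,"ay":0,"az":0},{"x":0,"y":0,"z":-0.01,"ax":0,"ay":0,"az":0},{"x":0,"y":0,"z":-0.01,"ax":0,"ay":0,"az":0},{"x":0,"y":0,"z":0,"ax":0,"ay":0,"az":0},{"x":0,"y":0,"z":0,"ax":0,"ay":0,"az":0}]'
```

```text
clock: 13.35
position: [513.1, 63.0, 36.3]
ee_rot: [0.785, -0.62, 0.0, -0.0]
contact_force: [1.4, -2.4, 1.4]
gripper_width: 10.7
grasp_force: 59.2
```

```bash
python3 -m handwheel '[{"x":0,"y":0,"z":-0.005,"ax":0,"ay":0,"az":0},{"x":0,"y":0,"z":-0.005,"ax":0,"ay":0,"az":0},{"x":0,"y":0,"z":-0.005,"ax":0,"ay":0,"az":0},{"x":0,"y":0,"z":0,"ax":0,"ay":0,"az":0},{"x":0,"y":0,"z":0,"ax":0,"ay":0,"az":0},{"x":0,"y":0,"z":0,"ax":0,"ay":0,"az":0},{"x":0,"y":0,"z":0,"ax":0,"ay":0,"az":0},{"x":0,"y":0,"z":0,"ax":0,"ay":0,"az":0}]'
```

```text
clock: 14.15
position: [513.1, 63.0, 34.0]
ee_rot: [0.785, -0.619, 0.0, -0.0]
contact_force: [-0.7, -3.4, 8.2]
gripper_width: 11.0
grasp_force: 60.1
```

```bash
python3 -m handwheel '[{"x":0,"y":0,"z":-0.005,"ax":0,"ay":0,"az":0},{"x":0,"y":0,"z":-0.005,"ax":0,"ay":0,"az":0},{"x":0,"y":0,"z":-0.003,"ax":0,"ay":0,"az":0},{"x":0,"y":0,"z":0,"ax":0,"ay":0,"az":0},{"x":0,"y":0,"z":0,"ax":0,"ay":0,"az":0},{"x":0,"y":0,"z":0,"ax":0,"ay":0,"az":0},{"x":0,"y":0,"z":0,"ax":0,"ay":0,"az":0},{"x":0,"y":0,"z":0,"ax":0,"ay":0,"az":0}]'
python3 - <<'E'
from h import *
a,_=snap("wrist","w6.png"); b,_=snap("scene","s6.png"); s=arm.read_state(); print(s["contact_force"],s["position"],s["wrist_torque"])
cv2.imwrite("pics/v6.png",np.hstack([cv2.resize(a[60:420,160:480],(400,450)),cv2.resize(b[130:310,190:350],(400,450),interpolation=2)]))
E
```

```text
clock: 14.95
position: [513.1, 63.0, 33.6]
ee_rot: [0.785, -0.619, 0.001, -0.0]
contact_force: [-5.6, -2.5, 21.8]
gripper_width: 10.9
grasp_force: 62.4
[-5.86457693 -2.82520802 23.08730404] [513.13678868  63.03136942  33.6134625 ] [-0.67284994  1.76384248 -0.08169412]
```

View pics/v6.png

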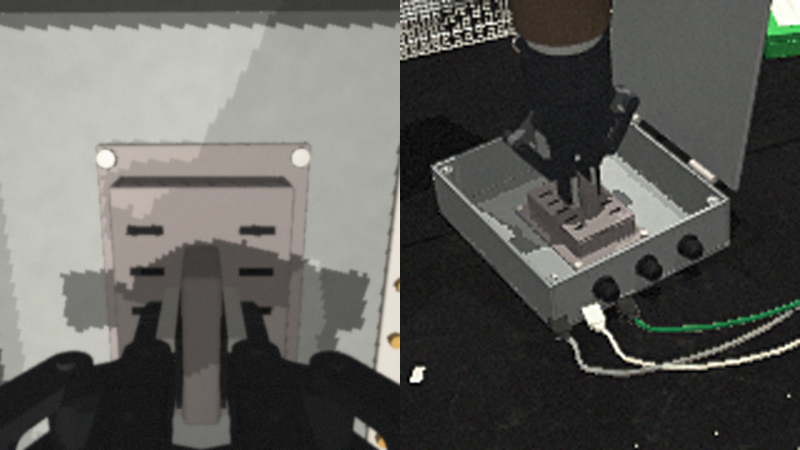

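The cover sits level inside the base plate and hard on the stop (22 N), and the door is still open. Handing in.

```bash
python3 -c "
from bench import arm; print(arm.job_done())"
```

```text
the job is handed in; nothing more can be done
None
```

The job is handed in at about 15 s: the door stands open past upright, and the grey cover appears snapped on and level, with the fingers still pressing it at about 22 N; the screwdriver, bottle and marker were not touched.

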